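# Set the grinder's tool rest to the index

## Robot

A 6-joint arm with a two-finger parallel gripper is mounted at the origin on the work surface. World frame = base frame: x ahead of the robot, y to its left, z up, the work surface at z = 0. Lengths are in mm, angles in rad, forces in N, time in s.
With the tool pointing down it reaches from about 250 to 725 mm from the base axis. Payload 4 kg.
Tool frame: the origin (TCP) lies between the finger pads; the fingertips stand 19 mm ahead of it and the grasp point (between the pads) is the TCP (r.finger_overhang is the distance from the TCP to the fingertips, in mm); z points along the fingers, y is the direction in which the jaws open and shut (so a half turn about z gives the same grasp; the last joint's range is limited). The gripper opens to 85 mm and grips with 20 to 120 N. Pads are 22 mm wide; open, the fingers measure 114 mm over their backs; the gripper's body (76 mm by 85 mm) begins 54 mm behind the grasp point. The pads swing forward as they close: fully open they stand 13 mm farther back than shut.
Start: joints at [-1.266, 0.241, 0.005, 1.335, 0, 1.571], TCP at [150.049, -476.954, 250.306] pointing down, gripper open.
Joint ranges: [-2.72, 2.72], [-1.05, 1.87], [-1.09, 1.28], [-1.99, 2.15], [-1.42, 1.44], [-3.14, 3.14]. Speed limits (rad/s): [2.79, 2.79, 3.14, 3.14, 3.14, 3.14].

## Interface

Orientations are given as a rotation vector (axis times angle).
In Python, from bench import r gives the robot as it stands. The module is installed in compiled form; this text tells all that it offers.
- The arm moves only by the tool carry_out, never from a script. Its argument "increments" is a list of rows, each a list of 4 numbers: the shift along the world's x, y, z in m, then the turn about the world's z in rad. In form: [[x, y, z, spin], ...]. A call has 1 to 12 rows; each row is the pose to reach, as a shift and turn from the pose commanded when the call began; what a row does not reach only later rows make up. A row lasts 1/12 s, in which the tool goes at most 41.7 mm and 7.16 degrees, less where a joint would pass 70% of its speed; a pose out of reach is approached as far as the arm can. A call with a gripper value outside its range is refused whole. "claw" is the closure, from -1 (fully open) to 1 (shut), so that 0 is half open, set as the call begins (left out, the last holds). The fingers move at their own pace and stop on an object; "force" is the grip in N (left out, the last holds). Time passes only in rows, so rows that repeat a pose let the fingers close. It gives the time, the measured TCP pose, the force and the opening at its end, in the units of the state.
- r.state(): the state, without advancing time (a new reading comes with each control period).
- r.grab_frame(name): name is "scene" or "top" or "wrist"; returns (picture, depth): 400x640x3 uint8, red, green, blue; 400x640 float32, mm along the optical axis (not along the pixel's ray), 0 where there is no reading.
- r.camera_model(name): a dict with "K" (3x3 intrinsics, pixels), "origin" and "rotation" of the camera in the world; the wrist camera has in their place "T_tool_cam" (4x4, takes a point from camera to tool coordinates, whose origin is the TCP and whose axes are the flange's). Camera axes: x right, y down, z forward; pixel columns grow to the right and rows downward; lengths in mm; the calibration is good to about 2 mm. A picture is of the moment at which its call begins: read the wrist's pose just before it. camera_model takes no time and is no camera call.
- r.close_job(): hands the job in, once; it reports no verdict.
The state is a dict: "t": time; "joints": joint angles; "joint_velocities": joint speeds; "tau": joint torques, N m; "position": TCP position; "eef_rot": TCP orientation; "contact_force": force on the tool from outside, world axes, zero at the start; "moment": the same for the moment, N m; "gripper_width": finger opening in mm.
Only numpy, scipy, OpenCV 4.12 (cv2) and the standard library are available. Lean on these libraries where they do the work, as an engineer would, in place of code of your own. Each camera call takes 0.05 s, during which the arm holds its last target. There are 200 camera calls.

## Task

Set the grinder's tool rest: first swing the clamp lever from clamped to fully released, then turn the crank by its upright handle until the carriage's point faces the index's point tip to tip, and then swing the lever back to fully clamped. Move the carriage only by the crank, leave the index where it stands, and do not disturb the loose bushing on the plate or the oil bottle beside it.

Things in the scene. Friction and masses are not known exactly. Their poses are not given: they have to be found in the camera images.
- grinder: wet grinder, fixed to the table: a grey base plate (230 mm along its x, 340 mm along its y, top 30 mm above the table) with, at its +y end, a red housing (from y = 170 to 480 mm, 110 mm tall) and a brown stone wheel (150 mm across, top 205 mm above the table). Origin under the plate, 15 mm to +x of its middle; -x is the side nearest the robot, +y runs along the slide towards the wheel
- carriage: dark steel block 56 x 50 x 26 mm on the slide rail of the base plate, with a tool-rest plate on a post (top 124 mm above the table); it is driven by the crank through a rack and slides along the grinder's y. Origin under its centre
- pointer_tip (a point): end of the small steel point that sticks out of the carriage's far (+x) side, 54 mm above the table. It moves 10 mm towards the wheel (grinder +y) for each radian that the crank is turned anticlockwise seen from above; clockwise backs it off; total travel 95 mm
- mark_tip (a point): end of the aluminium point of the index block (26 mm wide, with a small round screw) that stands on the scale bar at the far edge of the plate and points back at the carriage, 54 mm above the table; its axes are those of the grinder. When aligned, the two points face each other tip to tip, with a 2 mm gap across, at equal grinder y
- crank_pin (a point): top centre of the crank's upright black handle: 14 mm across, standing 45 mm out of the crank disc (96 mm above the table), 34 mm from the crank's axis
- crank_center (a point): centre of the top face of the crank disc (aluminium, 90 mm across, top 51 mm above the table), on its upright axis, near the robot's side of the plate at the end away from the wheel; it stays where it is left, about 2 N at the handle turns it
- crank (a joint): angle of the crank, rad, 0 to 9.5 with stops, growing anticlockwise seen from above; at 0 the handle lies towards the grinder's -x
- clamp (a joint): angle of the clamp lever, rad: 0 = clamped (stop; the lever lies along the slide, pointing to the wheel, grinder +y), 1.5 = fully released (stop; swung anticlockwise seen from above to point to the robot, grinder -x). It stays where it is left; about 2 N at its end swings it
- lever_pivot (a point): on the upright axis of the clamp lever, top of its hub, 59 mm above the table
- lever_grip (a point): top centre of the upright round black grip at the lever's end: 18 mm across, 40 mm tall (46 to 86 mm above the table), 70 mm from the pivot
- oil_bottle: white oil bottle 38 mm wide, 85 mm tall, standing on the table off the crank end of the base plate; origin under its centre (leave alone)
- bushing: loose steel bushing (ring) 32 mm across, 20 mm tall, lying on the base plate between the crank, the lever and the slide rail; origin under its centre (leave alone)

How it is judged:
By the outcome, as a careful person would: the job done as asked, in the order asked, and still so for the second after the job is handed in, with the robot touching nothing.
It also fails if it takes over 66 s, if anything falls off the work surface, if the arm or the gripper's body presses on something with over 40 N, if the wrist force passes 120 N, or if a joint passes its speed limit or range.

## Working session

There is one attempt and no reset: what is moved stays moved. The work goes in short steps, Python scripts to look and compute and a tool call to move; the robot and the scene stay as the last step left them, time stands still between calls to the robot, and variables do not carry over. Pictures are saved under pics/ and viewed, about 8 in all and at most 12, crops included, and the job is handed in when it is done.

Besides the shell and the picture viewer there is one more tool, called after "Call:" as name([rows], argument=value, ...), one row to a line, values as JSON. carry_out: Moves the arm, as the interface text tells. Its arguments: {"type":"object","properties":{"increments":{"type":"array","items":{"type":"array","items":{"type":"number"}}},"claw":{"type":"number"},"force":{"type":"number"}},"required":["increments"]}

```bash
mkdir -p pics; cat > h.py <<'E'
import numpy as np, cv2
from bench import r
def cam(name, st=None):
    m=r.camera_model(name); K=np.array(m["K"])
    if "T_tool_cam" in m:
        st=st or r.state(); T=np.array(m["T_tool_cam"]); R=cv2.Rodrigues(np.array(st["eef_rot"],float))[0]
        return K,R@T[:3,:3],R@T[:3,3]+np.array(st["position"])
    return K,np.array(m["rotation"]),np.array(m["origin"])
def at_z(c,u,v,z):
    K,R,o=c; d=R@np.linalg.solve(K,[u,v,1]); return o+d*(z-o[2])/d[2]
def proj(c,p):
    K,R,o=c; q=K@(R.T@(np.array(p,float)-o)); return q[:2]/q[2]
def cloud(c,D):
    K,R,o=c; v,u=np.indices(D.shape); P=np.stack([(u-K[0,2])/K[0,0],(v-K[1,2])/K[1,1],np.ones(D.shape)],-1)*D[...,None]
    return P@R.T+o
def grab(name):
    st=r.state(); im,D=r.grab_frame(name); return im,D,cam(name,st)
def save(fn,im): cv2.imwrite("pics/"+fn,cv2.cvtColor(im,cv2.COLOR_RGB2BGR))
E
python3 - <<'E'
from h import *
for n in("top","scene"):
    im,D,c=grab(n); save(n+"0.png",im); np.savez(n+"0.npz",im=im,D=D,K=c[0],R=c[1],o=c[2]); print(n,c)
E
```

```text
top (array([[400.3500741 ,   0.        , 312.94868532],
       [  0.        , 400.3500741 , 194.12206562],
       [  0.        ,   0.        ,   1.        ]]), array([-2.20181082,  2.18991793, -0.09366639]), array([550.72208466, -26.93484675, 755.4790483 ]))
scene (array([[422.53923587,   0.        , 320.08983124],
       [  0.        , 422.53923587, 195.00757508],
       [  0.        ,   0.        ,   1.        ]]), array([-0.77414529, -2.81279695,  0.7641977 ]), array([811.49084541, 320.87689915, 781.58973418]))
```

View pics/top0.png

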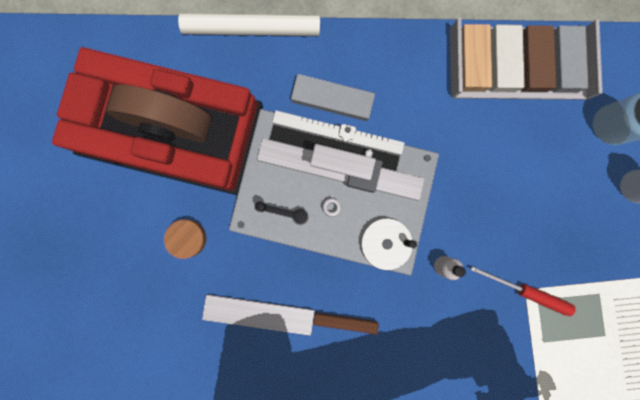

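View pics/scene0.png

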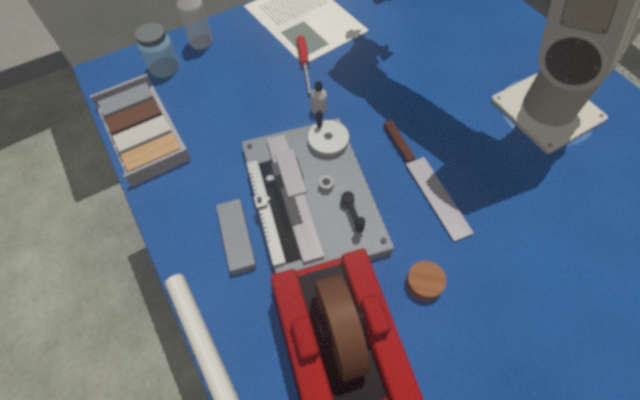

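```bash
sed -i 's/return K,np.array(m\["rotation"\]),/return K,cv2.Rodrigues(np.array(m["rotation"],float))[0],/' h.py
python3 - <<'E'
from h import *
z=np.load("top0.npz"); c=cam("top"); im=z["im"]; D=z["D"]
P=cloud(c,D)
for n,(u,v,h) in dict(disc=(387,244,51),pin=(410,243,96),hub=(300,215,59),grip=(261,206,86),cornA=(438,154,30),cornB=(411,274,30),cornC=(231,231,30),bush=(331,207,50),bottle=(459,270,85),ptr=(369,153,54),mark=(347,140,54),tableref=(330,300,0)).items():
    print(n,at_z(c,u,v,h).round(1),P[v,u].round(1))
# plate plane points
M=(abs(P[...,2]-30)<5)&(P[...,0]>300)&(D>0)
cn=cv2.connectedComponentsWithStats(M.astype(np.uint8)); i=1+cn[2][1:,4].argmax(); Q=P[cn[1]==i][:,:2].astype(np.float32)
print(cn[2][i], cv2.minAreaRect(Q), P[cn[1]==i][:,2].mean())
save("top_crop.png",cv2.resize(im[90:290,220:480],None,fx=3,fy=3,interpolation=cv2.INTER_CUBIC))
E
```

```text
disc [ 511.2 -170.    51. ] [ 511.2 -169.9   51.3]
pin [ 515.5 -198.8   96. ] [ 515.6 -198.2   98.2]
hub [561.2 -17.1  59. ] [561.2 -17.1  57.3]
grip [575.4  47.7  86. ] [575.5  47.8  85.3]
cornA [ 675.  -269.6   30. ] [ 680.4 -280.2   -1.6]
cornB [ 456.5 -217.2   30. ] [ 452.8 -224.6    1.5]
cornC [532.2 107.2  30. ] [532.2 107.5  28.5]
bush [575.7 -71.5  50. ] [576.4 -72.8  30.4]
bottle [ 470.5 -283.3   85. ] [ 470.5 -283.1   85.6]
ptr [ 671.7 -138.6   54. ] [ 671.6 -138.5   54.6]
mark [694.6 -99.5  54. ] [694.9 -99.6  52.7]
tableref [404.4 -73.1   0. ] [404.3 -73.2  -0.7]
[  119   100   319   176 15278] ((634.39453125, 23.464141845703125), (560.6423950195312, 243.0643310546875), 73.84906768798828) 30.193764534419998
```

View pics/top_crop.png

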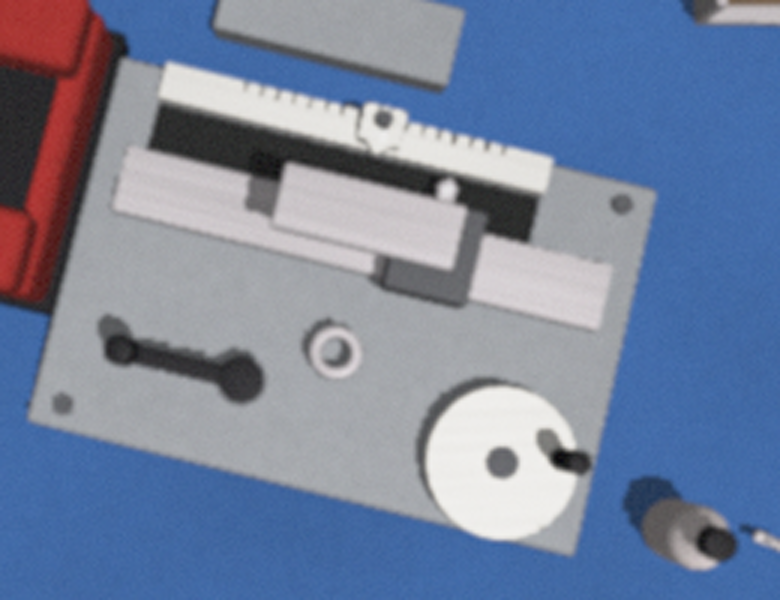

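```bash
python3 - <<'E'
from h import *
st=r.state(); R=cv2.Rodrigues(np.array(st["eef_rot"],float))[0]; print(R.round(3)); print(st["t"],st["position"],st["contact_force"],r.camera_model("wrist"))
c=cam("top")
f=lambda u,v,h: at_z(c,220+u/3,90+v/3,h)
for n,a in dict(hub=(240,378,59),grip=(121,350,86),pin=(574,462,96),disc=(502,462,51),ptr=(446,178,54),mark=(378,151,54)).items(): print(n,f(*a).round(1))
E
```

```text
[[ 0.954  0.3   -0.001]
 [ 0.3   -0.954  0.002]
 [ 0.    -0.002 -1.   ]]
0.1 [ 149.89702245 -476.48117241  249.50489308] [ 0.18293191  0.40949258 -0.69688122] {'K': array([[296.16325038,   0.        , 316.647301  ],
       [  0.        , 296.16325038, 197.188288  ],
       [  0.        ,   0.        ,   1.        ]]), 'T_tool_cam': array([[-2.13956419e-04, -9.56883494e-01, -2.90471915e-01,
         7.30836636e+01],
       [ 9.99999964e-01, -1.57138499e-04, -2.18930548e-04,
         1.79989523e+00],
       [ 1.63846707e-04, -2.90471952e-01,  9.56883493e-01,
        -1.22622645e+02],
       [ 0.00000000e+00,  0.00000000e+00,  0.00000000e+00,
         1.00000000e+00]])}
hub [559.4 -17.1  59. ]
grip [574.3  48.8  86. ]
pin [ 513.9 -201.    96. ]
disc [ 511.2 -170.6   51. ]
ptr [ 678.2 -138.    54. ]
mark [694.  -97.7  54. ]
```

Call:
carry_out([
  [0.02, 0.025, 0, 0],
  [0.045, 0.055, 0, 0.05],
  [0.07, 0.085, 0, 0.1],
  [0.095, 0.118, 0, 0.1],
  [0.12, 0.15, 0, 0.1],
  [0.145, 0.18, 0, 0.1],
  [0.17, 0.21, 0, 0.1],
  [0.195, 0.24, 0, 0.1],
  [0.22, 0.272, 0, 0.1],
  [0.245, 0.303, 0, 0.1],
  [0.27, 0.334, 0, 0.1],
  [0.295, 0.365, 0, 0.1],
], claw=0.3)

```text
t: 1.1
position: [445.6, -110.0, 250.1]
eef_rot: [-3.077, -0.632, 0.001]
contact_force: [-0.1, -1.5, 0.7]
gripper_width: 29.8
```

Call:
carry_out([
  [0.02, 0.025, 0, 0.1],
  [0.04, 0.05, 0, 0.2],
  [0.06, 0.075, 0, 0.3],
  [0.08, 0.1, 0, 0.4],
  [0.1, 0.125, 0, 0.5],
  [0.115, 0.142, -0.01, 0.6],
  [0.125, 0.155, -0.02, 0.7],
  [0.129, 0.159, -0.03, 0.8],
  [0.129, 0.159, -0.04, 0.9],
  [0.129, 0.159, -0.05, 0.93],
  [0.129, 0.159, -0.05, 0.93],
  [0.129, 0.159, -0.05, 0.93],
])

```text
t: 2.1
position: [573.3, 47.0, 199.3]
eef_rot: [-2.467, -1.942, 0.004]
contact_force: [0.8, -0.1, 0.2]
gripper_width: 29.9
```

```bash
python3 - <<'E'
from h import *
im,D,c=grab("wrist"); st=r.state(); print(st["position"],st["joints"],st["gripper_width"]); save("w1.png",im)
R=cv2.Rodrigues(np.array(st["eef_rot"],float))[0]; print(R.round(3))
print("pred grip",proj(c,[574.3,48.8,86]),"hub",proj(c,[560,-17,59]))
np.savez("w1.npz",D=D,K=c[0],R=c[1],o=c[2])
E
```

```text
[573.86189025  46.99761339 200.20599145] [8.17116936e-02 4.15684681e-01 1.21365131e-01 1.27727959e+00
 6.11600736e-06 1.88948180e+00] 29.577992753545548
[[ 0.235  0.972 -0.001]
 [ 0.972 -0.235 -0.   ]
 [-0.    -0.001 -1.   ]]
pred grip [317.57076378 195.319357  ] hub [319.09274573 253.07656732]
```

View pics/w1.png

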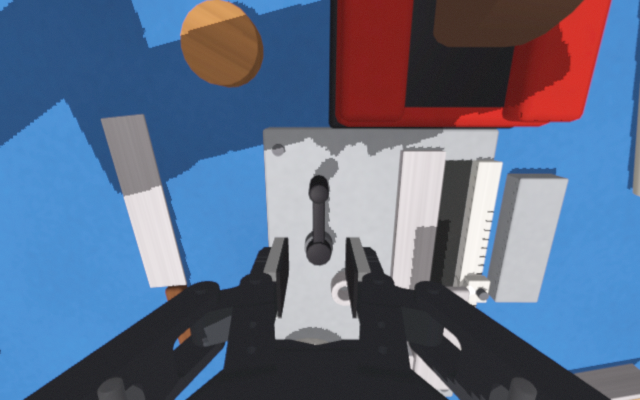

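```bash
python3 - <<'E'
from h import *
z=np.load("w1.npz"); D=z["D"]; P=cloud((z["K"],z["R"],z["o"]),D)
def box(n,u0,u1,v0,v1,h,tol=2.5):
    Q=P[v0:v1,u0:u1].reshape(-1,3); Q=Q[abs(Q[:,2]-h)<tol]; 
    print(n,len(Q),((Q[:,:2].min(0)+Q[:,:2].max(0))/2).round(1),Q.mean(0).round(1),np.ptp(Q[:,:2],axis=0).round(1))
box("grip",295,340,160,220,86); box("hub",295,340,225,275,59)
box("bush",325,356,270,310,50)
E
```

```text
grip 265 [574.9  48.9] [574.8  49.1  84.5] [16.1 16.1]
hub 418 [558.3 -18.9] [558.4 -18.6  57.6] [24.5 24.7]
bush 225 [568.9 -74.7] [568.3 -73.9  48.9] [18.7 30.7]
```

Call:
carry_out([
  [0.001, 0.002, -0.03, 0],
  [0.001, 0.002, -0.06, 0],
  [0.001, 0.002, -0.09, 0],
  [0.001, 0.002, -0.11, 0],
  [0.001, 0.002, -0.12, 0],
  [0.001, 0.002, -0.128, 0],
  [0.001, 0.002, -0.128, 0],
  [0.001, 0.002, -0.128, 0],
])

```text
t: 2.82
position: [575.9, 49.0, 73.4]
eef_rot: [2.467, 1.943, 0.002]
contact_force: [0.4, 0.4, 0.2]
gripper_width: 30.0
```

Call:
carry_out([
  [0, 0, 0, 0],
  [0, 0, 0, 0],
  [0, 0, 0, 0],
], claw=0.5)

```text
t: 3.07
position: [576.0, 49.1, 73.7]
eef_rot: [2.466, 1.944, 0.003]
contact_force: [0.2, -0.4, 1.1]
gripper_width: 21.7
```

```bash
python3 - <<'E'
import numpy as np
t=1.335
d=lambda a:0.07*np.array([np.cos(t+a)-np.cos(t),np.sin(t+a)-np.sin(t)])
for k in range(1,15): print(round(.12*k,2),d(.12*k).round(4), (d(.12*k)-d(.96)).round(4), (d(1.56-.12*k)-d(1.56)).round(4))
E
```

```text
0.12 [-0.0083  0.0015] [0.0545 0.0171] [0.0025 0.008 ]
0.24 [-0.0166  0.0019] [0.0461 0.0176] [0.006  0.0156]
0.36 [-0.025   0.0014] [0.0377 0.017 ] [0.0104 0.0228]
0.48 [-0.0333 -0.0001] [0.0295 0.0155] [0.0156 0.0294]
0.6 [-0.0413 -0.0027] [0.0214 0.013 ] [0.0215 0.0353]
0.72 [-0.0489 -0.0061] [0.0138 0.0095] [0.0281 0.0405]
0.84 [-0.0561 -0.0105] [0.0066 0.0052] [0.0353 0.0449]
0.96 [-0.0627 -0.0156] [0. 0.] [0.0429 0.0483]
1.08 [-0.0687 -0.0216] [-0.0059 -0.0059] [0.051  0.0508]
1.2 [-0.0739 -0.0282] [-0.0111 -0.0125] [0.0592 0.0524]
1.32 [-0.0782 -0.0353] [-0.0155 -0.0197] [0.0676 0.0529]
1.44 [-0.0817 -0.043 ] [-0.019  -0.0273] [0.076  0.0524]
1.56 [-0.0842 -0.051 ] [-0.0215 -0.0353] [0.0842 0.051 ]
1.68 [-0.0858 -0.0592] [-0.0231 -0.0436] [0.0923 0.0485]
```

Call:
carry_out([
  [-0.008, 0.0015, 0, 0.12],
  [-0.0166, 0.002, 0, 0.24],
  [-0.025, 0.0014, 0, 0.36],
  [-0.033, 0, 0, 0.48],
  [-0.041, -0.0027, 0, 0.6],
  [-0.049, -0.006, 0, 0.72],
  [-0.056, -0.0105, 0, 0.84],
  [-0.0627, -0.0156, 0, 0.96],
])

```text
t: 3.73
position: [513.4, 34.0, 73.5]
eef_rot: [1.28, 2.866, 0.004]
contact_force: [2.4, 1.5, 0.4]
gripper_width: 21.6
```

Call:
carry_out([
  [-0.006, -0.006, 0, 0.12],
  [-0.011, -0.0125, 0, 0.24],
  [-0.0155, -0.02, 0, 0.36],
  [-0.019, -0.027, 0, 0.48],
  [-0.0205, -0.032, 0, 0.54],
  [-0.0215, -0.0353, 0, 0.6],
  [-0.0215, -0.0353, 0, 0.6],
])

```text
t: 4.32
position: [493.3, 1.6, 73.5]
eef_rot: [0.38, 3.114, 0.016]
contact_force: [4.6, 11.9, -3.6]
gripper_width: 21.4
```

Call:
carry_out([
  [0, 0.003, 0, 0],
  [0, 0.0052, 0, 0],
  [0, 0.0052, 0, 0],
  [0, 0.0052, 0.02, 0],
  [0, 0.0052, 0.05, 0],
  [0, 0.0052, 0.09, 0],
  [0.003, -0.015, 0.125, 0],
  [0.006, -0.045, 0.128, 0],
  [0.01, -0.08, 0.128, 0],
  [0.014, -0.115, 0.128, 0],
  [0.018, -0.15, 0.128, 0],
  [0.021, -0.175, 0.128, 0],
])

```text
t: 5.32
position: [511.6, -179.9, 200.7]
eef_rot: [0.39, 3.117, -0.002]
contact_force: [-0.4, 0.2, -0.4]
gripper_width: 21.4
```

Call:
carry_out([
  [0.001, -0.012, 0, 0],
  [0.002, -0.024, 0, 0],
  [0.002, -0.024, 0, 0],
  [0.002, -0.024, 0, 0],
], claw=0.2)

```text
t: 5.65
position: [513.5, -200.5, 200.1]
eef_rot: [-0.387, -3.117, -0.001]
contact_force: [0.2, 0.9, 0.4]
gripper_width: 34.5
```

```bash
cat >> h.py <<'E'
def box(P,n,u0,u1,v0,v1,h,tol=2.5):
    Q=P[v0:v1,u0:u1].reshape(-1,3); Q=Q[abs(Q[:,2]-h)<tol]
    print(n,len(Q),((Q[:,:2].min(0)+Q[:,:2].max(0))/2).round(1),Q.mean(0).round(1),np.ptp(Q[:,:2],axis=0).round(1))
E
python3 - <<'E'
from h import *
im,D,c=grab("wrist"); st=r.state(); print(st["position"],st["joints"],st["gripper_width"]); save("w2.png",im)
np.savez("w2.npz",D=D,im=im,K=c[0],R=c[1],o=c[2])
for n,p in dict(pin=[514,-200,96],disc=[511,-170,51],ptr=[678,-138,54],mark=[694,-98,54],grip=[491.7,2.2,86]).items(): print(n,proj(c,p).round())
E
```

```text
[ 513.59914271 -199.89789577  200.17400856] [-3.71410784e-01  3.67547945e-01  4.90131696e-02  1.25315200e+00
  4.66170369e-04 -1.25391177e-01] 34.167722866384516
pin [320. 204.]
disc [349. 179.]
ptr [412. 318.]
mark [450. 323.]
grip [568. 112.]
```

View pics/w2.png

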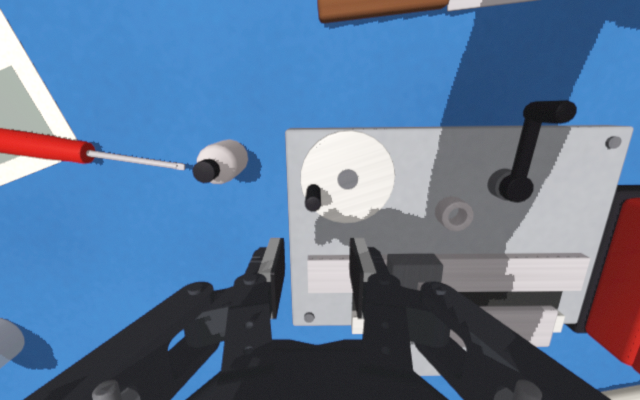

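```bash
python3 - <<'E'
from h import *
z=np.load("w2.npz"); c=(z["K"],z["R"],z["o"]); P=cloud(c,z["D"])
box(P,"pin",300,326,180,220,95.5); box(P,"disc",295,400,125,230,51); box(P,"grip",540,590,90,130,86)
print(at_z(c,313,204,96).round(1), at_z(c,347.5,179,51).round(1))
E
```

```text
pin 211 [ 513.  -206.2] [ 512.8 -206.1   94.8] [12.9 13.5]
disc 6354 [ 511.3 -172.4] [ 509.  -170.2   50.1] [88.7 89.2]
grip 316 [491.7   1.2] [491.8   1.1  84.5] [16.3 16.3]
[ 512.9 -205.4   96. ] [ 511.  -171.9   51. ]
```

Call:
carry_out([
  [-0.001, -0.0055, -0.03, 0],
  [-0.001, -0.0055, -0.06, 0],
  [-0.001, -0.0055, -0.09, 0],
  [-0.001, -0.0055, -0.11, 0],
  [-0.001, -0.0055, -0.12, 0],
  [-0.001, -0.0055, -0.12, 0],
  [-0.001, -0.0055, -0.12, 0],
])

```text
t: 6.28
position: [513.1, -205.5, 80.7]
eef_rot: [-0.384, -3.118, -0.0]
contact_force: [-0.8, -1.3, 0.6]
gripper_width: 33.8
```

Call:
carry_out([
  [0, 0, 0, 0],
  [0, 0, 0, 0],
  [0, 0, 0, 0],
  [0, 0, 0, 0],
  [0, 0, 0, 0],
], claw=1, force=25)

```text
t: 6.7
position: [514.4, -204.6, 82.3]
eef_rot: [0.384, 3.114, 0.006]
contact_force: [0.4, 6.2, 2.6]
gripper_width: 13.2
```

```bash
python3 - <<'E'
import numpy as np
t=np.arctan2(-33.9,1.8); d=lambda a:0.034*np.array([np.cos(t+a),np.sin(t+a)])
for a0 in (0,1.8,3.6):
  print(a0,[list((d(a0+.15*k)-d(a0)).round(4))for k in range(1,13)])
E
```

```text
0 [[np.float64(0.0051), np.float64(0.0007)], [np.float64(0.01), np.float64(0.002)], [np.float64(0.0146), np.float64(0.0042)], [np.float64(0.0189), np.float64(0.0069)], [np.float64(0.0227), np.float64(0.0103)], [np.float64(0.0259), np.float64(0.0143)], [np.float64(0.0285), np.float64(0.0186)], [np.float64(0.0305), np.float64(0.0233)], [np.float64(0.0317), np.float64(0.0283)], [np.float64(0.0322), np.float64(0.0333)], [np.float64(0.0319), np.float64(0.0384)], [np.float64(0.0309), np.float64(0.0434)]]
1.8 [[np.float64(-0.0018), np.float64(0.0048)], [np.float64(-0.0043), np.float64(0.0092)], [np.float64(-0.0074), np.float64(0.0133)], [np.float64(-0.0111), np.float64(0.0168)], [np.float64(-0.0152), np.float64(0.0197)], [np.float64(-0.0198), np.float64(0.022)], [np.float64(-0.0246), np.float64(0.0236)], [np.float64(-0.0296), np.float64(0.0244)], [np.float64(-0.0347), np.float64(0.0245)], [np.float64(-0.0398), np.float64(0.0238)], [np.float64(-0.0447), np.float64(0.0223)], [np.float64(-0.0493), np.float64(0.0202)]]
3.6 [[np.float64(-0.0042), np.float64(-0.0028)], [np.float64(-0.008), np.float64(-0.0062)], [np.float64(-0.0112), np.float64(-0.0102)], [np.float64(-0.0138), np.float64(-0.0146)], [np.float64(-0.0157), np.float64(-0.0193)], [np.float64(-0.0169), np.float64(-0.0243)], [np.float64(-0.0174), np.float64(-0.0293)], [np.float64(-0.017), np.float64(-0.0344)], [np.float64(-0.0159), np.float64(-0.0394)], [np.float64(-0.0141), np.float64(-0.0442)], [np.float64(-0.0116), np.float64(-0.0486)], [np.float64(-0.0085), np.float64(-0.0526)]]
```

Call:
carry_out([
  [0.0051, 0.0015, 0, 0],
  [0.01, 0.003, 0, 0],
  [0.0146, 0.005, 0, 0],
  [0.0189, 0.0075, 0, 0],
  [0.0227, 0.0107, 0, 0],
  [0.0259, 0.0145, 0, 0],
  [0.0285, 0.0187, 0, 0],
  [0.0305, 0.0233, 0, 0],
  [0.0317, 0.0283, 0, 0],
  [0.0322, 0.0333, 0, 0],
  [0.0319, 0.0384, 0, 0],
  [0.0309, 0.0434, 0, 0],
])

```text
t: 7.7
position: [548.1, -166.3, 82.7]
eef_rot: [0.388, 3.107, -0.009]
contact_force: [4.5, -9.0, -5.1]
gripper_width: 13.2
```

Call:
carry_out([
  [-0.0018, 0.0048, 0, 0],
  [-0.0043, 0.0092, 0, 0],
  [-0.0074, 0.0133, 0, 0],
  [-0.0111, 0.0168, 0, 0],
  [-0.0152, 0.0197, 0, 0],
  [-0.0198, 0.022, 0, 0],
  [-0.0246, 0.0236, 0, 0],
  [-0.0296, 0.0244, 0, 0],
  [-0.0347, 0.0245, 0, 0],
  [-0.0398, 0.0238, 0, 0],
  [-0.0447, 0.0223, 0, 0],
  [-0.0493, 0.0202, 0, 0],
])

```text
t: 8.7
position: [497.5, -135.3, 82.5]
eef_rot: [0.375, 3.113, 0.027]
contact_force: [1.8, 26.5, 5.4]
gripper_width: 13.4
```

Call:
carry_out([
  [0, 0, 0, 0],
  [0, 0, 0, 0],
  [0, 0, 0, 0],
  [0, 0, 0.03, 0],
  [0, 0, 0.07, 0],
  [0, 0, 0.11, 0],
  [0, 0, 0.12, 0],
  [0, 0, 0.12, 0],
], claw=0.2)

```text
t: 9.37
position: [497.5, -144.2, 205.3]
eef_rot: [0.387, 3.107, -0.003]
contact_force: [1.2, 0.2, 0.4]
gripper_width: 34.1
```

```bash
python3 - <<'E'
from h import *
im,D,c=grab("wrist"); st=r.state(); print(st["position"],st["contact_force"]); save("w3.png",im)
np.savez("w3.npz",D=D,im=im,K=c[0],R=c[1],o=c[2]); P=cloud(c,D)
Q=P[100:230,250:420]; Q=Q[(abs(Q[...,2]-95)<2.5)]; print("pin",len(Q),Q.mean(0),np.ptp(Q,axis=0))
Q=P[90:260,220:450]; Q=Q[(abs(Q[...,2]-50.5)<2)]; print("disc",len(Q),(Q.min(0)+Q.max(0))/2,np.ptp(Q,axis=0))
E
```

```text
[ 495.94572649 -143.75551263  202.62795585] [ 0.48539261 -0.41310259 -1.18413792]
pin 205 [ 503.43756907 -138.96567144   94.69264117] [13.41573413 13.34275269  3.95891147]
disc 5832 [ 528.47441768 -120.31227099   50.49455031] [123.2851592  192.94916207   3.98396956]
```

View pics/w3.png

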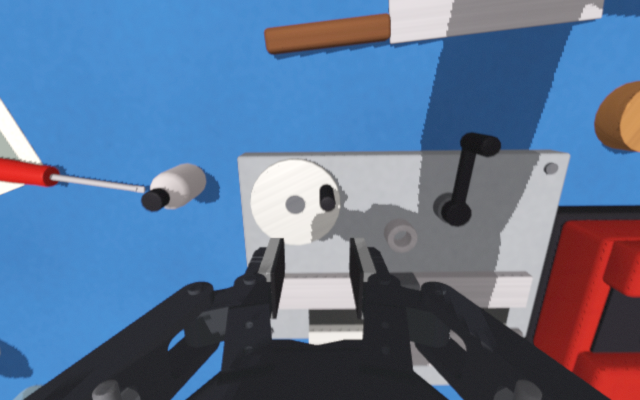

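```bash
python3 - <<'E'
from h import *
im,D,c=grab("top"); save("t2.png",cv2.resize(im[105:185,290:420],None,fx=6,fy=6,interpolation=cv2.INTER_CUBIC)); np.savez("t2.npz",im=im,D=D)
E
```

```text
(no output)
```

View pics/t2.png

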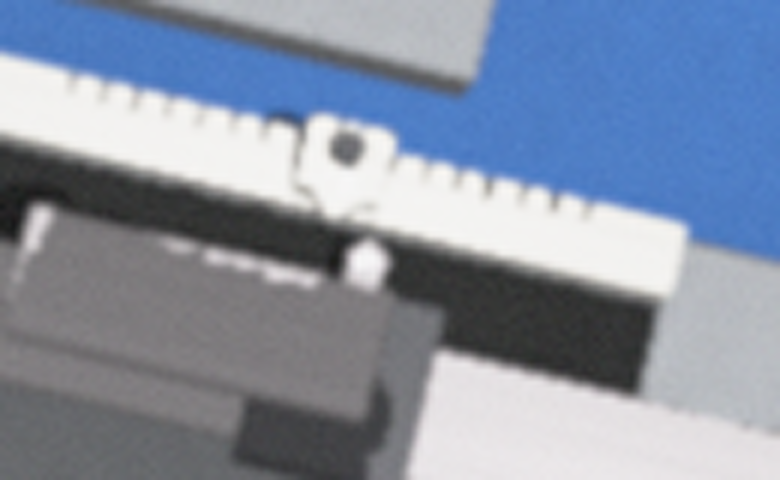

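Call:
carry_out([
  [0.004, 0.002, 0, -0.12],
  [0.009, 0.0037, 0, -0.24],
  [0.009, 0.0037, 0, -0.36],
  [0.009, 0.0037, 0, -0.48],
  [0.009, 0.0037, 0, -0.6],
  [0.009, 0.0037, 0, -0.72],
  [0.009, 0.0037, -0.02, -0.84],
  [0.009, 0.0037, -0.05, -0.96],
  [0.009, 0.0037, -0.08, -1.08],
  [0.009, 0.0037, -0.11, -1.093],
  [0.009, 0.0037, -0.12, -1.093],
  [0.009, 0.0037, -0.12, -1.093],
])

```text
t: 10.47
position: [499.5, -138.2, 75.8]
eef_rot: [-1.944, -2.455, 0.006]
contact_force: [-0.8, -0.4, 0.2]
gripper_width: 34.1
```

Call:
carry_out([
  [0, 0, 0, 0],
  [0, 0, 0, 0],
  [0, 0, 0, 0],
  [0, 0, 0, 0],
  [0, 0, 0, 0],
], claw=1)

```text
t: 10.88
position: [504.3, -139.2, 81.2]
eef_rot: [1.949, 2.461, 0.001]
contact_force: [1.3, 0.3, -4.4]
gripper_width: 13.3
```

```bash
python3 - <<'E'
import numpy as np
t=np.radians(103.2); d=lambda a:0.034*np.array([np.cos(t+a),np.sin(t+a)])
print([[float(x) for x in (d(.1*k)-d(0)).round(4)]for k in range(1,14)])
E
```

```text
[[-0.0033, -0.0009], [-0.0064, -0.0022], [-0.0094, -0.0038], [-0.0123, -0.0056], [-0.0149, -0.0078], [-0.0173, -0.0102], [-0.0195, -0.0128], [-0.0214, -0.0156], [-0.023, -0.0186], [-0.0243, -0.0217], [-0.0253, -0.025], [-0.0259, -0.0283], [-0.0262, -0.0317]]
```

Call:
carry_out([
  [-0.0033, -0.0009, 0, 0.1],
  [-0.0064, -0.0022, 0, 0.2],
  [-0.0094, -0.0038, 0, 0.3],
  [-0.0123, -0.0056, 0, 0.4],
  [-0.0149, -0.0078, 0, 0.5],
  [-0.0173, -0.0102, 0, 0.6],
  [-0.0195, -0.0128, 0, 0.7],
  [-0.0214, -0.0156, 0, 0.8],
  [-0.023, -0.0186, 0, 0.9],
  [-0.0243, -0.0217, 0, 1.0],
  [-0.0243, -0.0217, 0, 1.0],
  [-0.0243, -0.0217, 0, 1.0],
])

```text
t: 11.88
position: [481.2, -160.4, 81.2]
eef_rot: [0.528, 3.092, 0.003]
contact_force: [5.3, 2.0, -6.2]
gripper_width: 13.2
```

```bash
python3 - <<'E'
from h import *
im,D,c=grab("top"); im2=r.grab_frame("top")[0]; im3=r.grab_frame("top")[0]; im=((im.astype(int)+im2+im3)/3).astype(np.uint8)
save("t3.png",cv2.resize(im[115:165,315:390],None,fx=10,fy=10,interpolation=cv2.INTER_CUBIC)); st=r.state(); print(st["position"],st["contact_force"],st["joints"])
E
```

```text
[ 481.24258031 -160.35517196   81.19597425] [ 4.44368667  1.46652216 -5.97068198] [-0.32285109  0.39207899 -0.2546805   0.91992768  0.00215903  0.01555116]
```

View pics/t3.png

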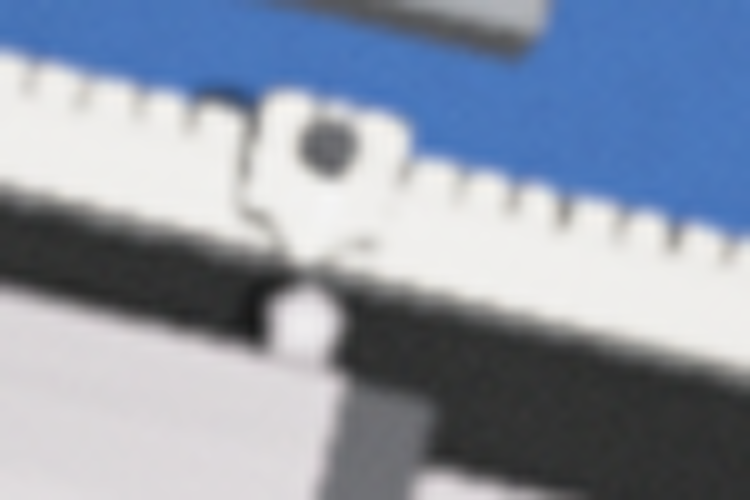

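Call:
carry_out([
  [0, 0, 0, 0],
  [0, 0, 0, 0],
  [0, 0, 0, 0],
  [0, 0, 0.03, 0],
  [0, 0, 0.06, 0],
  [0, 0, 0.1, 0],
  [0.02, 0.01, 0.12, -0.12],
  [0.045, 0.015, 0.12, -0.24],
  [0.07, 0.02, 0.12, -0.36],
  [0.1, 0.025, 0.12, -0.48],
  [0.125, 0.03, 0.12, -0.6],
  [0.15, 0.04, 0.12, -0.72],
], claw=0.2)

```text
t: 13.03
position: [630.2, -121.4, 200.9]
eef_rot: [1.597, 2.704, -0.001]
contact_force: [-0.6, 0.6, -0.7]
gripper_width: 34.5
```

Call:
carry_out([
  [0.02, 0.005, 0, -0.12],
  [0.04, 0.01, 0, -0.24],
  [0.055, 0.018, -0.01, -0.36],
  [0.063, 0.02, -0.02, -0.48],
  [0.063, 0.021, -0.035, -0.6],
  [0.063, 0.021, -0.035, -0.72],
  [0.063, 0.021, -0.035, -0.748],
  [0.063, 0.021, -0.035, -0.748],
  [0.063, 0.021, -0.035, -0.748],
])

```text
t: 13.78
position: [692.1, -99.9, 165.6]
eef_rot: [2.467, 1.944, 0.0]
contact_force: [-0.4, 0.2, 0.3]
gripper_width: 34.2
```

```bash
python3 - <<'E'
from h import *
im,D,c=grab("wrist"); st=r.state(); print(st["position"],st["eef_rot"],st["contact_force"])
u,v=proj(c,[693,-99,54]).round().astype(int); print(u,v)
u0=max(u-50,0); v0=max(v-37,0); print(u0,v0); save("w4.png",cv2.resize(im[v0:v0+75,u0:u0+100],None,fx=8,fy=8,interpolation=cv2.INTER_CUBIC)); save("w4full.png",im)
np.savez("w4.npz",D=D,im=im,K=c[0],R=c[1],o=c[2])
E
```

```text
[692.22004913 -99.9559512  165.80593813] [2.46736189e+00 1.94377345e+00 5.20035322e-04] [-0.26033328 -0.54179201 -0.91361923]
317 197
267 160
```

View pics/w4.png

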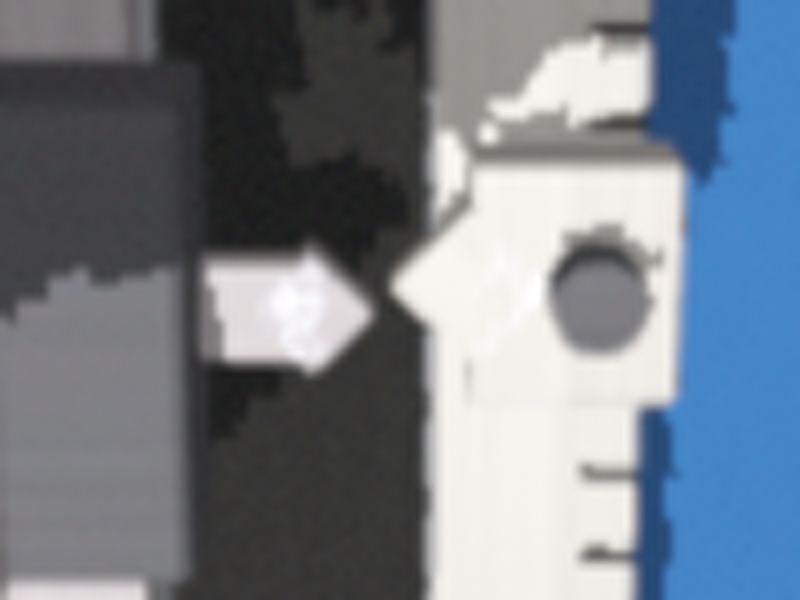

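```bash
python3 - <<'E'
from h import *
z=np.load("w4.npz"); c=(z["K"],z["R"],z["o"])
a=at_z(c,267+374/8-.44,160+312/8-.44,54); b=at_z(c,267+390/8-.44,160+287/8-.44,54)
t=np.radians(76.45); print(a,b,(b-a)[:2]@[np.cos(t),np.sin(t)],(b-a)[:2]@[np.sin(t),-np.cos(t)])
t=np.radians(160.4); d=lambda a:0.034*np.array([np.cos(t+a),np.sin(t+a)])
print(np.array([511.2,-172.2])+d(0)*1000,[[float(x) for x in (d(.05*k)-d(0)).round(4)]for k in range(1,11)])
E
```

```text
[689.5083733  -99.58276038  54.        ] [691.75296726 -97.34825167  54.        ] 2.6982075268665247 1.6585859533348173
[ 479.17004661 -160.79464663] [[-0.0005, -0.0016], [-0.001, -0.0033], [-0.0013, -0.0049], [-0.0016, -0.0066], [-0.0018, -0.0083], [-0.0019, -0.01], [-0.002, -0.0117], [-0.0019, -0.0134], [-0.0018, -0.0151], [-0.0015, -0.0168]]
```

Call:
carry_out([
  [0, 0, 0.02, 0.12],
  [-0.02, -0.005, 0.035, 0.24],
  [-0.045, -0.015, 0.035, 0.36],
  [-0.07, -0.02, 0.035, 0.48],
  [-0.1, -0.03, 0.035, 0.6],
  [-0.13, -0.035, 0.035, 0.72],
  [-0.16, -0.045, 0.035, 0.84],
  [-0.185, -0.053, 0.035, 0.96],
  [-0.205, -0.06, 0.035, 1.08],
  [-0.213, -0.061, 0.025, 1.2],
  [-0.213, -0.061, 0, 1.32],
  [-0.213, -0.061, -0.02, 1.44],
])

```text
t: 14.83
position: [479.1, -161.4, 146.2]
eef_rot: [0.565, 3.087, -0.001]
contact_force: [-0.0, 0.3, 0.2]
gripper_width: 33.7
```

Call:
carry_out([
  [0, 0, 0, 0.028],
  [0, 0, -0.03, 0.028],
  [0, 0, -0.055, 0.028],
  [0, 0, -0.065, 0.028],
  [0, 0, -0.065, 0.028],
  [0, 0, -0.065, 0.028],
])

```text
t: 15.33
position: [479.2, -160.8, 80.7]
eef_rot: [-0.531, -3.096, -0.0]
contact_force: [-0.3, -0.3, -0.1]
gripper_width: 33.9
```

Call:
carry_out([
  [0, 0, 0, 0],
  [0, 0, 0, 0],
  [0, 0, 0, 0],
  [0, 0, 0, 0],
  [0, 0, 0, 0],
], claw=1)

```text
t: 15.75
position: [480.5, -161.1, 82.0]
eef_rot: [0.53, 3.093, -0.0]
contact_force: [-0.3, 1.1, 6.3]
gripper_width: 13.1
```

Call:
carry_out([
  [-0.0005, -0.0016, 0, 0.05],
  [-0.001, -0.0033, 0, 0.1],
  [-0.0013, -0.0049, 0, 0.15],
  [-0.0016, -0.0066, 0, 0.2],
  [-0.0018, -0.0087, 0, 0.26],
  [-0.0018, -0.0087, 0, 0.26],
  [-0.0018, -0.0087, 0, 0.26],
])

```text
t: 16.33
position: [479.2, -169.6, 82.0]
eef_rot: [0.124, 3.135, -0.0]
contact_force: [0.4, 0.3, 5.3]
gripper_width: 13.3
```

Call:
carry_out([
  [0, 0, 0, 0],
  [0, 0, 0, 0],
  [0, 0, 0, 0],
  [0, 0, 0.03, 0],
  [0, 0, 0.06, 0],
  [0, 0, 0.1, -0.1],
  [0.02, 0.01, 0.12, -0.22],
  [0.045, 0.02, 0.12, -0.34],
  [0.07, 0.03, 0.12, -0.46],
  [0.1, 0.04, 0.12, -0.58],
  [0.125, 0.05, 0.12, -0.7],
  [0.15, 0.06, 0.12, -0.82],
], claw=0.2)

```text
t: 17.33
position: [628.3, -108.9, 199.8]
eef_rot: [-1.374, -2.824, 0.001]
contact_force: [0.2, -0.3, 0.4]
gripper_width: 34.4
```

Call:
carry_out([
  [0.02, 0.003, 0, -0.12],
  [0.04, 0.006, 0, -0.24],
  [0.055, 0.009, -0.01, -0.36],
  [0.064, 0.01, -0.02, -0.48],
  [0.065, 0.01, -0.035, -0.6],
  [0.065, 0.01, -0.035, -0.72],
  [0.065, 0.01, -0.035, -0.84],
  [0.065, 0.01, -0.035, -0.908],
  [0.065, 0.01, -0.035, -0.908],
  [0.065, 0.01, -0.035, -0.908],
])

```text
t: 18.17
position: [692.1, -99.5, 164.7]
eef_rot: [-2.466, -1.945, 0.001]
contact_force: [-0.0, -0.6, 0.2]
gripper_width: 34.2
```

```bash
python3 - <<'E'
from h import *
im,D,c=grab("wrist"); st=r.state(); print(st["position"],st["eef_rot"],st["contact_force"])
save("w5.png",cv2.resize(im[160:235,267:367],None,fx=8,fy=8,interpolation=cv2.INTER_CUBIC)); save("w5full.png",im)
np.savez("w5.npz",D=D,im=im,K=c[0],R=c[1],o=c[2])
E
```

```text
[692.13581935 -99.51734491 164.92522023] [-2.46650727e+00 -1.94496860e+00  9.40350286e-04] [ 0.01900447 -0.0802581   1.02600814]
```

View pics/w5.png

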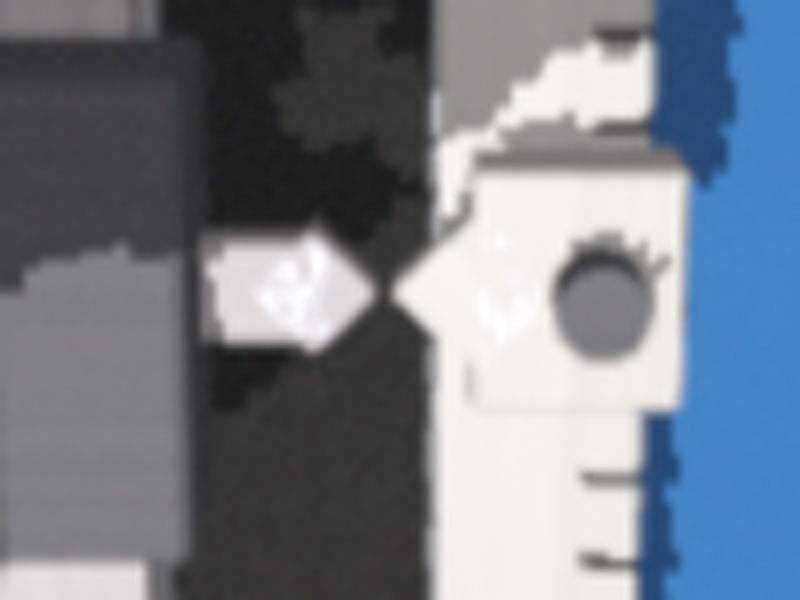

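Call:
carry_out([
  [0, 0, 0.02, 0.12],
  [-0.02, 0.01, 0.035, 0.24],
  [-0.04, 0.02, 0.035, 0.36],
  [-0.06, 0.03, 0.035, 0.48],
  [-0.08, 0.04, 0.035, 0.6],
  [-0.1, 0.05, 0.035, 0.72],
  [-0.12, 0.06, 0.035, 0.84],
  [-0.14, 0.07, 0.035, 0.96],
  [-0.16, 0.08, 0.035, 1.08],
  [-0.18, 0.09, 0.035, 1.2],
  [-0.195, 0.0975, 0.035, 1.32],
  [-0.2007, 0.1005, 0.035, 1.44],
], claw=0.3)

```text
t: 19.22
position: [489.2, 1.9, 200.6]
eef_rot: [-0.561, -3.09, -0.0]
contact_force: [-0.3, 0.2, -0.6]
gripper_width: 30.1
```

Call:
carry_out([
  [0, 0, 0, 0.07],
  [0, 0, -0.02, 0.07],
  [0, 0, -0.05, 0.07],
  [0, 0, -0.085, 0.07],
  [0, 0, -0.11, 0.07],
  [0, 0, -0.122, 0.07],
  [0, 0, -0.128, 0.07],
  [0, 0, -0.128, 0.07],
])

```text
t: 19.88
position: [490.6, 1.0, 71.2]
eef_rot: [-0.464, -3.104, 0.001]
contact_force: [-0.1, 0.9, -0.0]
gripper_width: 30.2
```

Call:
carry_out([
  [0, 0, 0, 0],
  [0, 0, 0, 0],
  [0, 0, 0, 0],
], claw=0.5)

```text
t: 20.13
position: [492.5, 2.1, 73.3]
eef_rot: [0.464, 3.105, 0.004]
contact_force: [0.7, 5.5, -2.5]
gripper_width: 21.6
```

```bash
python3 - <<'E'
import numpy as np
t=np.radians(163.2); d=lambda a:0.07*np.array([np.cos(t-a),np.sin(t-a)])
print([[float(x) for x in (d(.12*k)-d(0)).round(4)]for k in range(1,9)]);print([[float(x) for x in (d(.96+.12*k)-d(.96)).round(4)]for k in range(1,7)])
E
```

```text
[[0.0029, 0.0079], [0.0067, 0.0153], [0.0114, 0.0223], [0.0169, 0.0287], [0.0231, 0.0343], [0.03, 0.0392], [0.0373, 0.0432], [0.0452, 0.0463]]
[[0.0081, 0.0021], [0.0164, 0.0033], [0.0248, 0.0034], [0.0332, 0.0026], [0.0414, 0.0007], [0.0493, -0.0021]]
```

Call:
carry_out([
  [0.0029, 0.0079, 0, -0.12],
  [0.0067, 0.0153, 0, -0.24],
  [0.0114, 0.0223, 0, -0.36],
  [0.0169, 0.0287, 0, -0.48],
  [0.0231, 0.0343, 0, -0.6],
  [0.03, 0.0392, 0, -0.72],
  [0.0373, 0.0432, 0, -0.84],
  [0.0452, 0.0463, 0, -0.96],
])

```text
t: 20.8
position: [536.6, 47.2, 73.2]
eef_rot: [1.855, 2.535, -0.002]
contact_force: [-1.7, 0.7, -0.6]
gripper_width: 21.7
```

Call:
carry_out([
  [0.0081, 0.0021, 0, -0.12],
  [0.0164, 0.0033, 0, -0.24],
  [0.0248, 0.0034, 0, -0.36],
  [0.0332, 0.0026, 0, -0.48],
  [0.04, 0.001, 0, -0.54],
  [0.044, 0, 0, -0.54],
  [0.044, 0, 0, -0.54],
])

```text
t: 21.38
position: [577.1, 48.4, 72.7]
eef_rot: [-2.452, -1.953, 0.008]
contact_force: [-11.1, 5.5, 6.4]
gripper_width: 21.3
```

Call:
carry_out([
  [-0.003, 0, 0, 0],
  [-0.0055, 0, 0, 0],
  [-0.0055, 0, 0, 0],
  [-0.0055, 0, 0.02, 0],
  [-0.0055, 0, 0.05, 0],
  [-0.0055, 0, 0.09, 0],
  [-0.0055, 0, 0.125, 0],
  [-0.0055, 0, 0.128, 0],
  [-0.0055, 0, 0.128, 0],
])

```text
t: 22.13
position: [578.1, 47.1, 204.6]
eef_rot: [2.454, 1.951, 0.012]
contact_force: [-0.2, 0.7, -0.2]
gripper_width: 21.3
```

```bash
python3 - <<'E'
from h import *
im,D,c=grab("wrist"); st=r.state(); print(st["t"],st["position"],st["contact_force"]); P=cloud(c,D)
u,v=proj(c,[574.8,49,86]).astype(int); box(P,"grip",u-30,u+30,v-30,v+30,86)
box(P,"bush",325,356,265,310,50)
im=r.grab_frame("top")[0]; save("t6.png",cv2.resize(im[90:290,220:480],None,fx=3,fy=3,interpolation=cv2.INTER_CUBIC))
E
```

```text
22.1833 [576.57256355  46.99778244 202.01906466] [ 0.46440628  0.26507622 -1.31610265]
grip 250 [574.8  49.1] [574.9  49.1  84.4] [15.5 16.4]
bush 188 [568.7 -73.9] [567.7 -73.3  48.9] [17.3 29.9]
```

Call:
carry_out([
  [0.015, -0.018, 0, 0],
  [0.03, -0.036, 0, 0],
  [0.045, -0.055, 0, 0],
  [0.06, -0.075, 0, 0],
  [0.075, -0.095, 0, 0],
  [0.09, -0.115, 0, 0],
  [0.105, -0.132, -0.01, 0],
  [0.117, -0.147, -0.02, 0],
  [0.117, -0.147, -0.035, 0],
  [0.117, -0.147, -0.035, 0],
  [0.117, -0.147, -0.035, 0],
  [0.117, -0.147, -0.035, 0],
])

```text
t: 23.23
position: [691.7, -99.2, 164.5]
eef_rot: [-2.457, -1.955, 0.002]
contact_force: [0.2, -0.1, 0.4]
gripper_width: 21.5
```

```bash
python3 - <<'E'
from h import *
im,D,c=grab("wrist"); st=r.state(); print(st["position"],st["contact_force"])
save("w6.png",cv2.resize(im[160:235,267:367],None,fx=8,fy=8,interpolation=cv2.INTER_CUBIC))
E
```

```text
[692.15781635 -99.09165352 165.51996968] [-0.50588123  0.64235638  0.83437503]
```

View pics/w6.png

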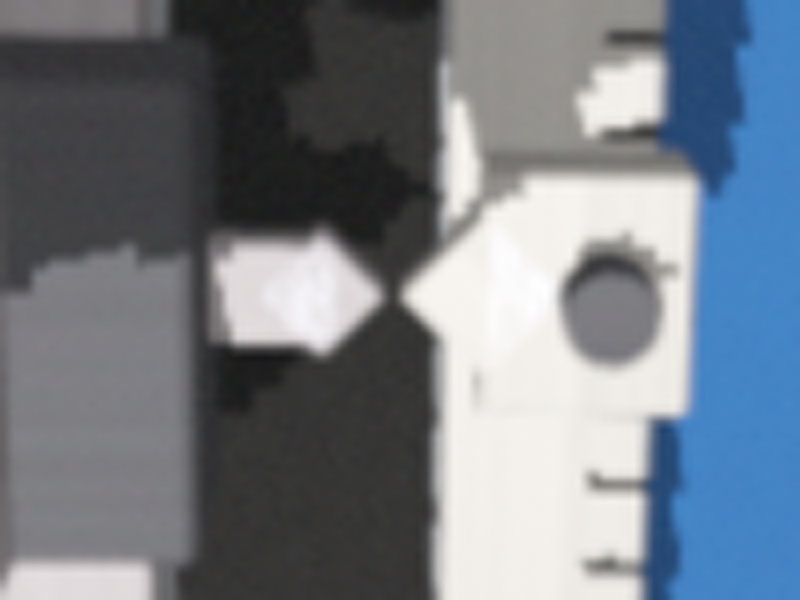

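The tips still face each other after clamping: carriage tip at (384,295), index tip at (400,295). I'm handing the job in.

```bash
python3 -c "
from bench import r
print(r.close_job())"
```

```text
the job is handed in; nothing more can be done
None
```

The tool rest is set and the job is handed in, at about 23 s of the 66 s allowed. I swung the lever to its release stop, turned the crank by its handle in three grasps, and swung the lever back to its clamped stop.

**Last checks**
- **Points:** after clamping, the two tips face each other tip to tip. The offset along the slide is within a pixel of the enlarged wrist picture, about 0.2 mm, and the gap across is about 2 mm.
- **Lever:** when released, its angle measured about 1.51 rad, at the stop. After clamping, its grip is back within 0.1 mm of where it started.
- **Bushing:** it is within about 1 mm of where it was first measured, which is as close as the camera reading goes.
- **Index and oil bottle:** nothing went near either. I judged the index by eye from the pictures only, and did not measure the bottle again at the end.
- **Arm:** it was hovering clear of everything at hand-in, with the measured force near zero.

**What disagreed:** in the first crank grasp the handle slipped in the pads. The force peaked at about 26 N, and the crank turned about 3.3 rad instead of the 3.6 commanded. I re-measured and made the next two grasps with the wrist turning along with the crank. Estimates from the top camera were also off by 1 to 4 mm, so I did the final alignment from the wrist close-up.

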